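# Roll the board carrier to the stop and book it in

## Task

Reach in under the microscope rails at a slant, take the board carrier by its handle and roll it along the rollers to the end stop until the stop's spring pad is pushed fully in, then lift it off the rollers towards you and set it down gently and level in the middle of the black mat, squared up with the mat. Then book it in by pressing the plunger of the tally counter down to its stop and letting it come up again. Roll the carrier, do not carry it, along the track, and leave the rails and the other things on the bench alone.

Things in the scene. Friction and masses are not known exactly. Their poses are not given: they have to be found in the camera images.
- carrier: Board carrier: open grey plastic box, 114 (own x) by 150 (own y) by 60 mm high, 0.35 to 0.7 kg, full of upright green circuit boards, with a carrying handle in its middle. Origin: centre of its underside. It stands on the rollers in the first (-y) half of the track, y along the track, with about 8 mm of play to each side rail.
- carrier_bar (a point): Centre of the carrier's handle bar, 100 mm above its underside. The bar runs along the carrier's x: 72 mm long, 16 mm wide (y), 16 mm thick (z), on a post at each end, 56 mm free between them. Grip it across its 16 mm width, fingers closing along the carrier's y. The walls and boards end 40 mm under the bar's centre.
- track: Roller track, fixed, 440 mm long along its own y: 14 free steel rollers, tops 60 mm above the bench, between two aluminium side rails 170 mm apart over their outsides, whose tops are 8 mm above the rollers'. Origin: on the bench under its middle; x points away from the robot, y along the track to the end stop.
- pad (a joint): How far the end stop's spring pad is pushed in (m): 0 out, 0.008 fully in; 1.2 N at first, 6 N at the end. A 32 mm black disc facing -y of the track, centre 105 mm above the bench at mid-width, on a steel bracket 125 mm high. The stop is clamped so that the resting pad's face lies 90 to 150 mm beyond the track's middle (+y): not reported, to be felt or seen. The carrier's end wall meets it.
- gantry: Two fixed steel rails, 22 mm diameter, along and over the whole track, centres 275 mm above the bench, 8 and 53 mm beyond (+x of) the track's middle line. An upright gripper does not fit under them at the handle; one leaning back to the robot by 30 to 45 degrees does. Posts stand 280 mm either side of the middle; a microscope head is at y = -225 mm. Origin and axes: as the track's.
- mat: Black rubber mat fixed to the bench, 150 mm (own x) by 190 mm (own y), 6 mm thick. Origin: centre of its underside. The carrier is to stand in its middle with its long side along the mat's long side (y), either way round.
- tally (a joint): How far the plunger of the tally counter is pressed (m): 0 up, 0.014 at its stop; spring of 1.8 N at first and 6.7 N at the stop; springs back when let go.
- tally_top (a point): Centre of the top of the tally counter's plunger head, a black mushroom head of 44 mm diameter; 71 mm above the bench when up. The counter's grey housing, 80 by 80 mm, is 30 mm high and fixed.
- reel: Bystander: loose white reel lying flat, 130 mm diameter, 18 mm high; origin under its centre.
- jar: Bystander: loose white jar, 60 mm diameter, 85 mm high; origin under its centre.
- bin: Bystander: loose grey open parts bin, 100 by 140 mm, 60 mm high; origin under its centre.
Things that resemble listed ones, but are neither listed nor needed, are in the scene too. Leave any pink look-alike of the carrier alone.

How it is judged:
By the outcome, as a careful person would: the job done as asked, in the order asked, and still so for the second after the job is handed in, with the robot touching nothing.
It also fails if it takes over 59 s, if anything falls off the work surface, if the arm or the gripper's body presses on something with over 40 N, if the wrist force passes 120 N, or if a joint passes its speed limit or range.

## Robot

A 6-joint arm with a two-finger parallel gripper is mounted at the origin on the work surface. World frame = base frame: x ahead of the robot, y to its left, z up, the work surface at z = 0. Lengths are in m, angles in rad, forces in N, time in s.
With the tool pointing down it reaches from about 0.35 to 0.775 m from the base axis. Payload 7.3 kg.
Tool frame: the origin (TCP) lies between the finger pads; the fingertips stand ahead of it and the grasp point (between the pads) lies 6 mm ahead of it (robot.tip_extent is the x of the fingertips in the tool frame, in m); x points along the fingers, z is the direction in which the jaws open and shut, and the axes are right-handed (so a half turn about x gives the same grasp; the last joint's range is limited). The gripper opens to 92 mm and grips with 3 to 60 N. Pads are 19 mm wide; open, the fingers measure 130 mm over their backs; the gripper's body (75 mm by 190 mm) begins 47 mm behind the grasp point.
Start: joints at [-1.378, 0.342, 1.524, -0, 1.275, -0.146], TCP at [0.175, -0.495, 0.252] pointing down, gripper open.
Joint ranges: [-2.53, 2.53], [-0.77, 2.02], [0.04, 2.7], [-1, 4.14], [0.28, 2.66], [-3.11, 3.11]. Speed limits (rad/s): [2.57, 2.57, 3.14, 3.14, 3.14, 3.14].

## Interface

Orientations are given as [roll, pitch, yaw] about the fixed x, y, z axes, in that order (R = Rz(yaw) Ry(pitch) Rx(roll)).
In Python, from cell import robot gives the robot as it stands. The module is installed in compiled form; this text tells all that it offers.
- The arm moves only by the shell command python3 -m creep 'ROWS' [FORCE]. ROWS is JSON, a list of rows, each an object with "translation": the shift along the tool's x, y, z in m, a list of three; "twist": the turn, a rotation vector about the tool's x, y, z in rad, a list of three; "hand": the opening in per cent of the stroke, from 0 (shut) to 100 (fully open). A call has 1 to 5 rows; each row is the pose to reach, as a shift and turn from the pose measured when the call began, along the tool's axes at that moment; what a row does not reach only later rows make up. A row lasts 1/10 s, in which the tool goes at most 50 mm and 8.59 degrees, less where a joint would pass 70% of its speed; a pose out of reach is approached as far as the arm can. A call with a gripper value outside its range is refused whole. The fingers move at their own pace and stop on an object; FORCE is the grip in N (left out, the last holds). Time passes only in rows, so rows that repeat a pose let the fingers close. It gives the time, the measured TCP pose, the force and the opening at its end, in the units of the state.
- robot.observe(): the state, without advancing time (a new reading comes with each control period).
- robot.read_camera(name): name is "side" or "top"; returns the picture (420x560x3 uint8, blue, green, red); there is no depth.
- robot.calibration(name): a dict with "intrinsics" (3x3 intrinsics, pixels), "dist" ([k1, k2, p1, p2, k3] as OpenCV has them; the pictures are not rectified), "cam_to_world" (4x4, takes a point from camera to world coordinates). Camera axes: x right, y up, looking along -z (the intrinsics and any distortion apply to the point x, -y, -z); pixel columns grow to the right and rows downward; lengths in m; the calibration is good to about 2 mm. A picture is of the moment at which its call begins. calibration takes no time and is no camera call.
- robot.hand_in(): hands the job in, once; it reports no verdict.
The state is a dict: "time": time; "qpos": joint angles; "qvel": joint speeds; "joint_efforts": joint torques, N m; "tool_pos": TCP position; "tool_rot": TCP orientation; "contact_force": force on the tool from outside, world axes, zero at the start; "torque": the same for the moment, N m; "opening": finger opening in m.
Only numpy, scipy, OpenCV 4.12 (cv2) and the standard library are available. Lean on these libraries where they do the work, as an engineer would, in place of code of your own. Each camera call takes 0.05 s, during which the arm holds its last target. There are 200 camera calls.

## Working session

There is one attempt and no reset: what is moved stays moved. The work goes in short steps, Python scripts to look and compute and a shell command to move; the robot and the scene stay as the last step left them, time stands still between calls to the robot, and variables do not carry over. Pictures are saved under pics/ and viewed, about 8 in all and at most 12, crops included, and the job is handed in when it is done.

```bash
mkdir -p pics; ls
cat > h.py <<'E'
import numpy as np, cv2
from cell import robot
from scipy.spatial.transform import Rotation as R
def cal(n):
    c=robot.calibration(n); return np.array(c["intrinsics"],float),np.array(c["dist"],float),np.array(c["cam_to_world"],float)
def ray(n,uv):
    K,d,T=cal(n); p=cv2.undistortPoints(np.array([[uv]],float),K,d)[0,0]
    return T[:3,3],T[:3,:3]@np.array([p[0],-p[1],-1.])
def onz(n,uv,z):
    o,v=ray(n,uv); return o+v*(z-o[2])/v[2]
def proj(n,P):
    K,d,T=cal(n); q=(np.atleast_2d(P)-T[:3,3])@T[:3,:3]; q=q*[1,-1,-1]
    return cv2.projectPoints(q,np.zeros(3),np.zeros(3),K,d)[0][:,0]
def tri(a,b):
    (o,v),(p,w)=ray(*a),ray(*b); s=np.linalg.lstsq(np.c_[v,-w],p-o,rcond=None)[0]
    A,B=o+v*s[0],p+w*s[1]; return (A+B)/2,np.linalg.norm(A-B)
def pose():
    s=robot.observe(); return s,np.array(s["tool_pos"]),R.from_euler('xyz',s["tool_rot"]).as_matrix()
E
python3 - <<'E'
from h import *
a=robot.read_camera("side");b=robot.read_camera("top")
cv2.imwrite("pics/s0.png",a);cv2.imwrite("pics/t0.png",b)
s,p,M=pose();print(s,M.round(3),robot.tip_extent)
for n in("side","top"):print(cal(n))
E
```

```text
pics
{'time': 0.1, 'qpos': array([-1.37797662e+00,  3.42621007e-01,  1.52490630e+00, -5.28529660e-06,
        1.27537794e+00, -1.45961284e-01]), 'qvel': array([-0.00116132, -0.00048369, -0.00361258,  0.00124342, -0.00122082,
        0.00051149]), 'joint_efforts': array([ 1.65538386e-03, -4.32001841e+01, -2.44695944e+01,  7.19266897e-02,
        5.26040350e-02, -6.30512227e-05]), 'tool_pos': array([ 0.17445456, -0.49483088,  0.25113636]), 'tool_rot': array([2.99948198, 1.56948372, 1.76746819]), 'contact_force': array([1.01275645, 0.01245428, 0.14244473]), 'torque': array([ 0.00452898, -0.01160803,  0.02575634]), 'opening': 0.09181763324560133} [[-0.     0.943  0.332]
 [ 0.001  0.332 -0.943]
 [-1.     0.    -0.001]] 0.025
(array([[545.3166115 ,   0.        , 273.92420938],
       [  0.        , 545.3166115 , 209.45686473],
       [  0.        ,   0.        ,   1.        ]]), array([-0.03509987,  0.        ,  0.        ,  0.        ,  0.        ]), array([[-0.66222534,  0.57460588, -0.4809217 , -0.29085755],
       [-0.74918532, -0.49628922,  0.43865518,  0.55605266],
       [ 0.01337758,  0.65078805,  0.75914159,  1.29479069],
       [ 0.        ,  0.        ,  0.        ,  1.        ]]))
(array([[466.05144847,   0.        , 287.99592381],
       [  0.        , 466.05144847, 199.7131267 ],
       [  0.        ,   0.        ,   1.        ]]), array([-0.10180107,  0.        ,  0.        ,  0.        ,  0.        ]), array([[-1.73033661e-02,  9.93221123e-01, -1.14945176e-01,
         2.66289403e-01],
       [-9.99850227e-01, -1.71492639e-02,  2.32948814e-03,
        -1.07992250e-01],
       [ 3.42471672e-04,  1.14968269e-01,  9.93369106e-01,
         1.49313231e+00],
       [ 0.00000000e+00,  0.00000000e+00,  0.00000000e+00,
         1.00000000e+00]]))
```

View pics/s0.png

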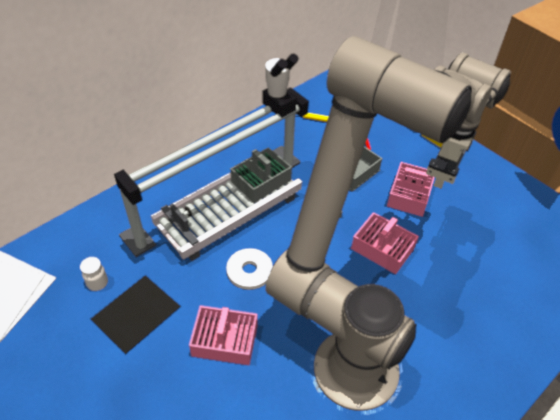

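View pics/t0.png

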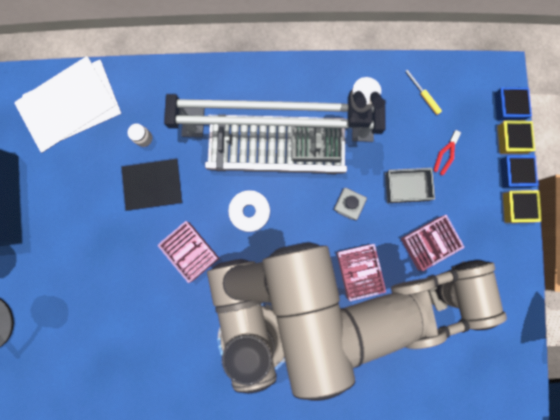

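Side: the green-filled grey carrier is at (262,172), the end stop at (178,222), the mat at (136,313). The tally is hidden behind the arm. Top: carrier (317,143), stop (220,148), mat (152,184), tally (351,203), reel (249,211), jar (138,134), bin (410,185).
Could be mistaken for the carrier: the pink boxes at top (188,252), (361,272) and (434,242), and the grey bin at (410,185). I choose the grey box with green boards on the rollers at (317,143), and check it in a crop.

Run:
```python
from h import *
a=cv2.imread("pics/s0.png");b=cv2.imread("pics/t0.png")
c1=cv2.resize(b[85:225,200:400],None,fx=4,fy=4,interpolation=cv2.INTER_CUBIC)
c2=cv2.resize(a[130:260,140:310],None,fx=4,fy=4,interpolation=cv2.INTER_CUBIC)
cv2.imwrite("pics/ct0.png",c1);cv2.imwrite("pics/cs0.png",c2)
for n,im,roi in(("top",b,(120,150,190,215)),("side",a,(85,270,185,355))):
    x0,y0,x1,y1=roi;g=im[y0:y1,x0:x1];m=(g.max(2)<60).astype(np.uint8)
    ct=max(cv2.findContours(m,0,1)[0],key=cv2.contourArea);r=cv2.minAreaRect(ct)
    q=cv2.approxPolyDP(ct,6,True)[:,0]+[x0,y0]
    M=cv2.moments(ct);cc=np.array([M["m10"],M["m01"]])/M["m00"]+[x0,y0]
    print(n,cv2.contourArea(ct),cc,onz(n,cc,.006).round(4))
    W=np.array([onz(n,u,.006) for u in q.astype(float)]);print(W.round(4).tolist(),np.linalg.norm(W-np.roll(W,-1,0),axis=1).round(3))
    P=np.array([onz(n,u,.006)[:2] for u in (ct[:,0]+[x0,y0]).astype(float)],np.float32);print(cv2.minAreaRect(P))
```

```text
top 37.5 [127.35555556 188.24888889] [0.4851 0.4118 0.006 ]
[[0.5157, 0.4171, 0.006], [0.4628, 0.4091, 0.006]] [0.053 0.053]
((0.48950472474098206, 0.41109877824783325), (0.05348221957683563, 0.01589888706803322), 7.1935954093933105)
side 3132.5 [134.79611599 313.72886406] [0.4937 0.3359 0.006 ]
[[0.5751, 0.2512, 0.006], [0.5543, 0.4306, 0.006], [0.4154, 0.4144, 0.006], [0.4376, 0.2349, 0.006]] [0.181 0.14  0.181 0.138]
((0.495845764875412, 0.33202362060546875), (0.14386892318725586, 0.18228131532669067), 6.642768383026123)
```

View pics/ct0.png

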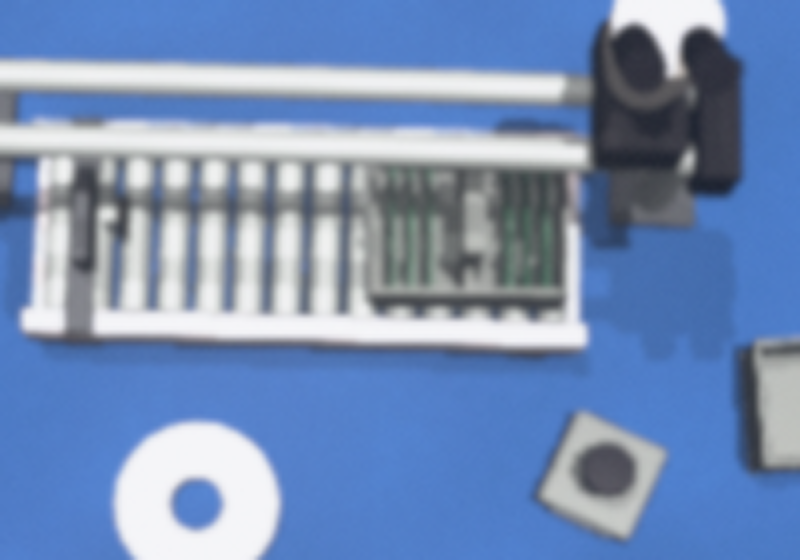

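View pics/cs0.png

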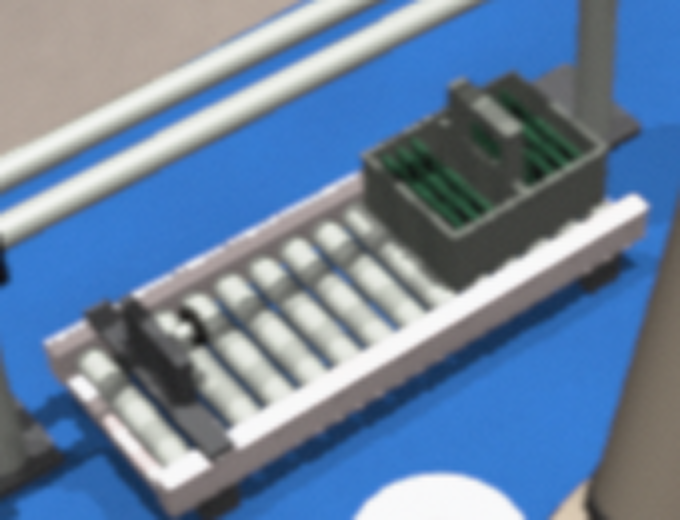

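The grey box with green boards and a handle sits on the rollers, so the choice is confirmed. Handle bar: top crop (475,215), side crop about (485,108). Stop pad: top crop (118,215). Plunger: top crop (605,470).

Run:
```python
from h import *
T=lambda u,v:(u/4+200,v/4+85); S=lambda u,v:(u/4+140,v/4+130)
f=lambda *a:print(*[np.round(x,4) if not isinstance(x,str) else x for x in a])
A=onz("top",T(22,328),.064);B=onz("top",T(587,340),.064);d=A-B
f("track near edge",A,B,np.linalg.norm(d),np.degrees(np.arctan2(-d[0],d[1])))
f("side near edge",C:=onz("side",S(165,490),.068),D:=onz("side",S(645,203),.068),np.linalg.norm(C-D),np.degrees(np.arctan2(-(C-D)[0],(C-D)[1])))
f("bar tri",*tri(("top",T(477,215)),("side",S(487,106))))
f("bar side z.168",onz("side",S(487,106),.168),onz("top",T(477,215),.168))
f("carrier rim side corners z.12",*[onz("side",S(*p),.12) for p in((365,158),(455,237),(605,148),(513,75))])
f("carrier rim top near corners",onz("top",T(370,300),.12),onz("top",T(563,296),.12))
f("pad",*tri(("top",T(118,217)),("side",S(188,326))),onz("top",T(118,217),.105))
f("tally",onz("top",T(606,470),.071))
b=cv2.imread("pics/t0.png");g=b[150:220,110:195];m=((g[:,:,0]<90)).astype(np.uint8)
ct=max(cv2.findContours(m,0,1)[0],key=cv2.contourArea)
P=np.array([onz("top",u,.006)[:2] for u in (ct[:,0]+[110,150]).astype(float)],np.float32);print("mat",cv2.minAreaRect(P))
g=b[185:220,335:368];m=(g.max(2)<90).astype(np.uint8);ct=max(cv2.findContours(m,0,1)[0],key=cv2.contourArea);c,r=cv2.minEnclosingCircle(ct);f("tally2",c,r,onz("top",(c[0]+335,c[1]+185),.07))
f("rail near top edge/bottom",onz("top",T(300,141),.275),onz("top",T(300,80),.275))
```

```text
track near edge [0.539  0.1445 0.064 ] [ 0.5217 -0.296   0.064 ] 0.4409 -2.2436
side near edge [0.5365 0.1456 0.068 ] [ 0.5188 -0.2949  0.068 ] 0.4409 -2.2956
bar tri [ 0.5975 -0.2037  0.1714] 0.0039
bar side z.168 [ 0.6018 -0.2048  0.168 ] [ 0.5968 -0.2052  0.168 ]
carrier rim side corners z.12 [ 0.6571 -0.1305  0.12  ] [ 0.5504 -0.1297  0.12  ] [ 0.5464 -0.2754  0.12  ] [ 0.653  -0.2755  0.12  ]
carrier rim top near corners [ 0.5448 -0.1268  0.12  ] [ 0.5455 -0.2717  0.12  ]
pad [0.6149 0.0638 0.1106] 0.001 [0.6159 0.0642 0.105 ]
tally [ 0.4188 -0.3065  0.071 ]
mat ((0.49722594022750854, 0.3333255648612976), (0.14303573966026306, 0.18351225554943085), 6.936088562011719)
tally2 [15.7368 17.3421] 5.4317 [ 0.4195 -0.3043  0.07  ]
rail near top edge/bottom [ 0.6232 -0.0796  0.275 ] [ 0.6659 -0.0801  0.275 ]
```

```bash
cat >> h.py <<'E'
def frame(lean,yaw):  # lean, yaw of track/mat frame in deg; jaws along that frame's -y
    l,y=np.radians([lean,yaw]); x=np.array([np.sin(l)*np.cos(y),np.sin(l)*np.sin(y),-np.cos(l)])
    z=np.array([np.sin(y),-np.cos(y),0]); return np.c_[x,np.cross(z,x),z]
def go(g,lean,yaw,back=0):  # grasp point g (world) -> shift, twist in current tool frame
    s,p,M=pose();F=frame(lean,yaw);t=np.array(g)-F[:,0]*(.006+back)
    print("shift",(M.T@(t-p)).round(4).tolist(),"twist",R.from_matrix(M.T@F).as_rotvec().round(4).tolist())
def st():
    s,p,M=pose();print("t",round(s["time"],2),"grasp",(p+.006*M[:,0]).round(4),"F",np.round(s["contact_force"],2),"open",round(s["opening"],4),"q",np.round(s["qpos"],2),"lean",np.degrees(np.arccos(-M[2,0])).round(2),"yaw",np.degrees(np.arctan2(M[0,2],-M[1,2])).round(2))
E
python3 -c "
from h import *
st();go([.6015,-.2035,.160],38,-2.2,.13)"
```

```text
t 0.1 grasp [ 0.1745 -0.4948  0.2451] F [1.01 0.01 0.14] open 0.0918 q [-1.38  0.34  1.52 -0.    1.28 -0.15] lean 0.08 yaw 19.41
shift [-0.0157, 0.4218, -0.1637] twist [0.3628, -0.1263, 0.6553]
```

```bash
python3 -m creep '[{"translation":[-0.015,0.05,-0.02],"twist":[0.09,-0.03,0.16],"hand":100},{"translation":[-0.015,0.09,-0.035],"twist":[0.15,-0.05,0.26],"hand":100},{"translation":[-0.015,0.13,-0.05],"twist":[0.2,-0.07,0.37],"hand":100},{"translation":[-0.015,0.17,-0.066],"twist":[0.25,-0.09,0.47],"hand":100},{"translation":[-0.015,0.21,-0.08],"twist":[0.3,-0.11,0.55],"hand":100}]'; python3 -c "
from h import *
st();go([.6015,-.2035,.160],38,-2.2,.13)"
```

```text
time: 0.6
tool_pos: [0.3464, -0.3486, 0.2661]
tool_rot: [1.533, 1.009, -0.012]
contact_force: [0.7, 0.1, -0.7]
opening: 0.0916
t 0.6 grasp [ 0.3496 -0.3486  0.261 ] F [ 0.7   0.09 -0.75] open 0.0916 q [-1.26  0.14  1.9   0.64  1.02 -0.04] lean 32.18 yaw 1.16
shift [0.0894, 0.1498, -0.1447] twist [0.0597, -0.0171, 0.1012]
```

```bash
python3 -m creep '[{"translation":[0.018,0.03,-0.029],"twist":[0.012,-0.003,0.02],"hand":100},{"translation":[0.036,0.06,-0.058],"twist":[0.024,-0.007,0.04],"hand":100},{"translation":[0.054,0.09,-0.087],"twist":[0.036,-0.01,0.06],"hand":100},{"translation":[0.072,0.12,-0.116],"twist":[0.048,-0.014,0.08],"hand":100},{"translation":[0.0894,0.15,-0.145],"twist":[0.06,-0.017,0.1],"hand":100}]'
python3 - <<'E'
from h import *
st();go([.6015,-.2035,.160],38,-2.2,.06)
a=robot.read_camera("side");b=robot.read_camera("top")
c1=cv2.resize(b[60:230,230:420],(760,680),interpolation=cv2.INTER_CUBIC)[:,:]
c2=cv2.resize(a[80:230,190:370],(720,600),interpolation=cv2.INTER_CUBIC)
cv2.imwrite("pics/g1.png",np.hstack([cv2.resize(c1,(400,358)),cv2.resize(c2,(400,358))]))
E
```

```text
time: 1.1
tool_pos: [0.519, -0.1985, 0.2672]
tool_rot: [1.572, 0.908, -0.038]
contact_force: [-0.1, -1.9, -0.3]
opening: 0.0921
t 1.1 grasp [ 0.5227 -0.1986  0.2625] F [-0.12 -1.9  -0.29] open 0.0921 q [-0.71  0.14  1.94  0.7   0.64  0.41] lean 37.97 yaw -2.24
shift [0.0694, -0.0009, 0.0019] twist [-0.0011, -0.0001, 0.0005]
```

View pics/g1.png

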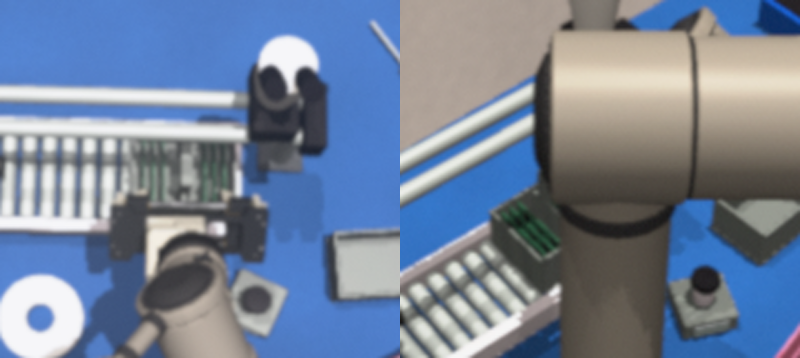

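The top crop shows the open jaws (110–267) centred on the bar (187,185) and clear of the rails. The side crop now shows the plunger at about (706,277).

```bash
python3 -m creep '[{"translation":[0.02,0,0.002],"twist":[0,0,0],"hand":100},{"translation":[0.045,0,0.003],"twist":[0,0,0],"hand":100},{"translation":[0.07,-0.001,0.004],"twist":[0,0,0],"hand":100},{"translation":[0.09,-0.001,0.004],"twist":[0,0,0],"hand":100},{"translation":[0.1,-0.001,0.004],"twist":[0,0,0],"hand":100}]'
python3 - <<'E'
from h import *
st();go([.6015,-.2035,.160],38,-2.2)
print(tri(("side",(327.7,196)),("top",(351,202.5))),onz("side",(327.7,196),.071))
E
```

```text
time: 1.7
tool_pos: [0.5805, -0.201, 0.1854]
tool_rot: [1.576, 0.911, -0.027]
contact_force: [-0.1, -1.0, 0.1]
opening: 0.092
t 1.7 grasp [ 0.5842 -0.2011  0.1807] F [-0.11 -0.99  0.1 ] open 0.092 q [-0.63  0.36  1.91  0.89  0.46  0.25] lean 37.79 yaw -1.82
shift [0.027, 0.001, 0.0019] twist [0.0032, -0.0067, 0.0037]
(array([ 0.41699605, -0.3054607 ,  0.07550327]), np.float64(0.0036311367411035723)) [ 0.41821416 -0.30981363  0.071     ]
```

```bash
python3 -m creep '[{"translation":[0.015,0.001,0.002],"twist":[0.003,-0.006,0.003],"hand":100},{"translation":[0.027,0.001,0.002],"twist":[0.003,-0.006,0.003],"hand":100},{"translation":[0.027,0.001,0.002],"twist":[0.003,-0.006,0.003],"hand":50},{"translation":[0.027,0.001,0.002],"twist":[0.003,-0.006,0.003],"hand":30},{"translation":[0.027,0.001,0.002],"twist":[0.003,-0.006,0.003],"hand":20}]' 30; python3 -m creep '[{"translation":[0,0,0],"twist":[0,0,0],"hand":10},{"translation":[0,0,0],"twist":[0,0,0],"hand":0},{"translation":[0,0,0],"twist":[0,0,0],"hand":0},{"translation":[0,0,0],"twist":[0,0,0],"hand":0},{"translation":[0,0,0],"twist":[0,0,0],"hand":0}]' 30;  python3 - <<'E'
from h import *
st()
cv2.imwrite("pics/g2.png",np.hstack([cv2.resize(robot.read_camera("side")[100:240,180:340],(400,350)),cv2.resize(robot.read_camera("top")[85:225,240:400],(400,350))]))
E
```

```text
time: 2.2
tool_pos: [0.5977, -0.2036, 0.1655]
tool_rot: [1.571, 0.908, -0.038]
contact_force: [0.3, 0.1, 0.3]
opening: 0.0726
time: 2.7
tool_pos: [0.5977, -0.2036, 0.1655]
tool_rot: [1.571, 0.907, -0.038]
contact_force: [0.2, -0.6, -0.6]
opening: 0.032
t 2.7 grasp [ 0.6014 -0.2038  0.1608] F [ 0.24 -0.6  -0.64] open 0.032 q [-0.61  0.42  1.89  0.95  0.42  0.19] lean 38.01 yaw -2.17
```

```bash
python3 -m creep '[{"translation":[0,0,0],"twist":[0,0,0],"hand":0},{"translation":[0,0,0],"twist":[0,0,0],"hand":0},{"translation":[0,0,0],"twist":[0,0,0],"hand":0},{"translation":[0,0,0],"twist":[0,0,0],"hand":0},{"translation":[0,0,0],"twist":[0,0,0],"hand":0}]' 30;  python3 - <<'E'
from h import *
st()
cv2.imwrite("pics/g3.png",np.hstack([cv2.resize(robot.read_camera("side")[100:240,180:340],(400,350)),cv2.resize(robot.read_camera("top")[85:225,240:400],(400,350))]))
E
```

```text
time: 3.3
tool_pos: [0.5977, -0.2036, 0.1654]
tool_rot: [1.571, 0.908, -0.038]
contact_force: [-0.2, 1.0, -0.9]
opening: 0.0155
t 3.3 grasp [ 0.6014 -0.2038  0.1607] F [-0.23  1.03 -0.89] open 0.0155 q [-0.61  0.42  1.89  0.95  0.42  0.19] lean 38.0 yaw -2.17
```

View pics/g3.png

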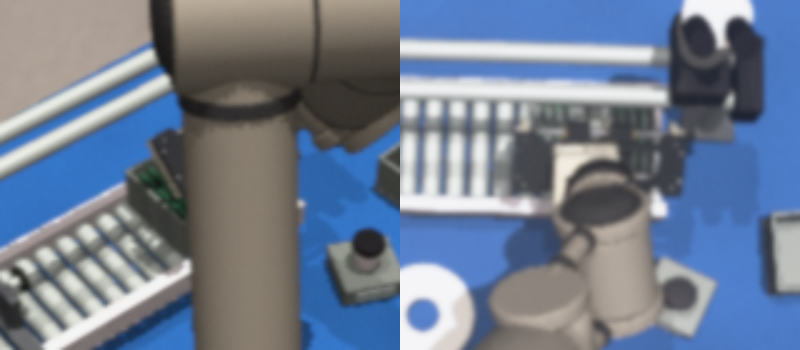

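Gripped (opening 15.5 mm on the 16 mm bar), and the rails are clear. Rolling towards the stop.

```bash
python3 -m creep '[{"translation":[0,0,-0.01],"twist":[0,0,0],"hand":0},{"translation":[0.001,0.001,-0.03],"twist":[0,0,0],"hand":0},{"translation":[0.002,0.002,-0.05],"twist":[0,0,0],"hand":0},{"translation":[0.002,0.003,-0.07],"twist":[0,0,0],"hand":0},{"translation":[0.002,0.003,-0.085],"twist":[0,0,0],"hand":0}]'; python3 -c "
from h import *
st();go([.6054+.0385*.17,-.2035+.170,.1605],38,-2.2)"
```

```text
time: 3.9
tool_pos: [0.6041, -0.1169, 0.1654]
tool_rot: [1.572, 0.908, -0.036]
contact_force: [0.0, -1.2, -2.0]
opening: 0.016
t 3.9 grasp [ 0.6078 -0.1171  0.1607] F [ 0.02 -1.19 -2.05] open 0.016 q [-0.43  0.38  1.95  0.93  0.3   0.35] lean 37.96 yaw -2.11
shift [0.0008, 0.0007, -0.0837] twist [0.001, -0.0014, 0.0007]
```

Joint 5 is close to its 0.28 limit, so I'll check with a quick kinematic fit which lean stays reachable at the stop.

```bash
cat > k.py <<'E'
from h import *
from scipy.optimize import least_squares
ex=lambda a,t:R.from_euler(a,t).as_matrix()
D=[([-1.378,.3426,1.5249,0,1.2754],[.1745,-.4948,.2451],0.,19.4),([-1.26,.14,1.9,.64,1.02],[.3496,-.3486,.2610],32.18,1.16),([-.71,.14,1.94,.70,.64],[.5227,-.1986,.2625],37.97,-2.24),([-.63,.36,1.91,.89,.46],[.5842,-.2011,.1807],37.79,-1.82),([-.61,.42,1.89,.95,.42],[.6014,-.2038,.1607],38,-2.17),([-.43,.38,1.95,.93,.30],[.6078,-.1171,.1607],37.96,-2.11)]
s,p,M=pose()
def fk(q,P,sg=1):
    h,a,b,c,d,l,e=P;A=ex('z',q[0])@ex('y',q[1]);B=A@ex('y',q[2]);C=B@ex('z',sg*q[3])@ex('y',q[4])
    return ex('z',q[0])@[d,l,0]+[0,0,h]+A@[0,0,a]+B@[e,0,b]+C@[0,0,c],C[:,2]
def res(P,sg): return np.concatenate([np.r_[x-g,.2*(v-frame(le,y)[:,0])] for q,g,le,y in D for x,v in[fk(q,P,sg)]])
fits=[(least_squares(res,[.3,.4,.4,.25,0,.076,0],args=(sg,)),sg) for sg in(1,-1)]
F,sg=min(fits,key=lambda f:f[0].cost);P=F.x
def ik(g,le,y,q0=[-.3,.4,1.95,.9,.4]):
    v=frame(le,y)[:,0]
    f=lambda q:(lambda o:np.r_[o[0]-g,.3*(o[1]-v)])(fk(q,P,sg))
    o=least_squares(f,q0,bounds=([-2.53,-.77,.04,-1,.28],[2.53,2.02,2.7,4.14,2.66]));return o.x,np.abs(o.fun).max()
E
python3 - <<'E'
from k import *
print(sg,P.round(4),np.abs(F.fun).max())
for le in(38,35,33,31,30,28):
  for y in(-.117,-.08,-.04,-.012,0): 
    q,r=ik([.6086+.0385*(y+.117),y,.1607],le,-2.2);print(le,y,q.round(2),r.round(4))
for le in (38,33,30):
  for g in ([.53,0,.23],[.51,.15,.2],[.4965,.333,.106],[.4965,.333,.15]): q,r=ik(g,le,6.8);print(le,g,q.round(2),r.round(4))
E
```

```text
1 [0.2335 0.4915 0.3808 0.2976 0.0028 0.0769 0.0425] 0.002692037458121299
38 -0.117 [-0.43  0.38  1.95  0.93  0.3 ] 0.0
38 -0.08 [-0.36  0.37  1.95  0.84  0.28] 0.0045
38 -0.04 [-0.28  0.37  1.94  0.64  0.28] 0.0086
38 -0.012 [-0.21  0.36  1.92  0.46  0.28] 0.0115
38 0 [-0.18  0.36  1.92  0.38  0.28] 0.013
35 -0.117 [-0.42  0.39  1.91  0.68  0.34] 0.0
35 -0.08 [-0.34  0.38  1.92  0.61  0.3 ] 0.0
35 -0.04 [-0.25  0.37  1.93  0.47  0.28] 0.0016
35 -0.012 [-0.19  0.37  1.92  0.34  0.28] 0.0038
35 0 [-0.16  0.37  1.91  0.27  0.28] 0.0046
33 -0.117 [-0.41  0.39  1.88  0.56  0.38] 0.0
33 -0.08 [-0.33  0.38  1.9   0.49  0.35] 0.0
33 -0.04 [-0.25  0.38  1.9   0.37  0.31] 0.0
33 -0.012 [-0.18  0.38  1.91  0.27  0.3 ] 0.0
33 0 [-0.16  0.38  1.9   0.22  0.3 ] 0.0
31 -0.117 [-0.4   0.4   1.85  0.46  0.42] 0.0
31 -0.08 [-0.33  0.39  1.87  0.39  0.39] 0.0
31 -0.04 [-0.24  0.38  1.88  0.29  0.37] 0.0
31 -0.012 [-0.18  0.38  1.88  0.21  0.36] 0.0
31 0 [-0.16  0.38  1.88  0.17  0.35] 0.0
30 -0.117 [-0.4   0.4   1.84  0.42  0.45] 0.0
30 -0.08 [-0.32  0.39  1.85  0.36  0.42] 0.0
30 -0.04 [-0.24  0.38  
[... 345 characters left out ...]
0.23] [-0.28  0.11  2.09  0.67  0.4 ] 0.0
38 [0.51, 0.15, 0.2] [ 0.16  0.16  2.08 -0.11  0.28] 0.0094
38 [0.4965, 0.333, 0.106] [ 0.59  0.48  1.94 -1.    0.31] 0.0136
38 [0.4965, 0.333, 0.15] [ 0.6   0.41  1.95 -1.    0.34] 0.0017
33 [0.53, 0, 0.23] [-0.26  0.13  2.02  0.44  0.5 ] 0.0
33 [0.51, 0.15, 0.2] [ 0.15  0.18  2.05 -0.05  0.33] 0.0
33 [0.4965, 0.333, 0.106] [ 0.58  0.48  1.93 -0.9   0.32] 0.0
33 [0.4965, 0.333, 0.15] [ 0.58  0.41  1.89 -0.68  0.4 ] 0.0
30 [0.53, 0, 0.23] [-0.25  0.14  1.97  0.34  0.56] 0.0
30 [0.51, 0.15, 0.2] [ 0.15  0.19  2.01 -0.04  0.42] 0.0
30 [0.4965, 0.333, 0.106] [ 0.57  0.48  1.89 -0.68  0.36] 0.0
30 [0.4965, 0.333, 0.15] [ 0.57  0.41  1.86 -0.53  0.45] 0.0
```

Lean 30.5° works for the whole job. I'll loosen, tilt about the bar and regrip.

```bash
python3 -m creep '[{"translation":[0,0,0],"twist":[0,0,0],"hand":30},{"translation":[0,0,0],"twist":[0,0,0],"hand":30},{"translation":[0,0,0],"twist":[0,0,0],"hand":30},{"translation":[0,0.0003,0],"twist":[0,0,-0.06],"hand":30},{"translation":[0,0.0008,0],"twist":[0,0,-0.13],"hand":30}]' 30; python3 -c "
from h import *
st();go([.6078,-.117,.1605],30.5,-2.2)"
```

```text
time: 4.4
tool_pos: [0.6044, -0.1167, 0.1653]
tool_rot: [1.579, 1.025, -0.029]
contact_force: [-0.2, 0.3, -0.0]
opening: 0.0271
t 4.4 grasp [ 0.6075 -0.1168  0.1601] F [-0.15  0.28 -0.05] open 0.0271 q [-0.41  0.39  1.86  0.49  0.42  0.8 ] lean 31.3 yaw -2.06
shift [-0.0001, 0.0006, 0.0002] twist [-0.0, -0.0047, -0.0139]
```

```bash
python3 -m creep '[{"translation":[0,0.0005,0],"twist":[0,-0.004,-0.014],"hand":20},{"translation":[0,0.0005,0],"twist":[0,-0.004,-0.014],"hand":0},{"translation":[0,0.0005,0],"twist":[0,-0.004,-0.014],"hand":0},{"translation":[0,0.0005,0],"twist":[0,-0.004,-0.014],"hand":0},{"translation":[0,0.0005,0],"twist":[0,-0.004,-0.014],"hand":0}]' 40; python3 -c "
from h import *
st();go([.6054+.0385*.17,-.2035+.170,.1605],30.5,-2.2)"
```

```text
time: 4.9
tool_pos: [0.6052, -0.1172, 0.1661]
tool_rot: [1.571, 1.037, -0.039]
contact_force: [2.8, -1.3, 2.8]
opening: 0.0159
t 4.9 grasp [ 0.6082 -0.1173  0.1609] F [ 2.83 -1.32  2.85] open 0.0159 q [-0.4   0.39  1.85  0.45  0.43  0.85] lean 30.6 yaw -2.23
shift [0.0006, 0.0002, -0.0839] twist [-0.0005, 0.0001, -0.0017]
```

```bash
python3 -m creep '[{"translation":[0,0,-0.015],"twist":[0,0,0],"hand":0},{"translation":[0,0,-0.035],"twist":[0,0,0],"hand":0},{"translation":[0,0,-0.055],"twist":[0,0,0],"hand":0},{"translation":[0,0,-0.075],"twist":[0,0,0],"hand":0},{"translation":[0,0,-0.085],"twist":[0,0,0],"hand":0}]'; python3 -m creep '[{"translation":[0,0,-0.003],"twist":[0,0,0],"hand":0},{"translation":[0,0,-0.006],"twist":[0,0,0],"hand":0},{"translation":[0,0,-0.009],"twist":[0,0,0],"hand":0},{"translation":[0,0,-0.012],"twist":[0,0,0],"hand":0},{"translation":[0,0,-0.012],"twist":[0,0,0],"hand":0}]';python3 -c "
from h import *
st()"; python3 -m creep '[{"translation":[0,0,-0.003],"twist":[0,0,0],"hand":0},{"translation":[0,0,-0.006],"twist":[0,0,0],"hand":0},{"translation":[0,0,-0.006],"twist":[0,0,0],"hand":0}]';python3 -c "
from h import *
st()"
```

```text
time: 5.4
tool_pos: [0.6084, -0.031, 0.166]
tool_rot: [1.571, 1.037, -0.038]
contact_force: [1.5, -0.9, 0.5]
opening: 0.0156
time: 5.9
tool_pos: [0.6089, -0.0192, 0.166]
tool_rot: [1.571, 1.037, -0.038]
contact_force: [1.8, -1.1, 1.2]
opening: 0.0153
t 5.9 grasp [ 0.6119 -0.0193  0.1609] F [ 1.76 -1.14  1.2 ] open 0.0153 q [-0.2   0.38  1.87  0.22  0.37  1.23] lean 30.61 yaw -2.19
time: 6.2
tool_pos: [0.6091, -0.0133, 0.166]
tool_rot: [1.571, 1.037, -0.039]
contact_force: [0.4, -4.4, 1.4]
opening: 0.0158
t 6.2 grasp [ 0.6121 -0.0135  0.1609] F [ 0.42 -4.43  1.42] open 0.0158 q [-0.18  0.38  1.87  0.21  0.37  1.25] lean 30.61 yaw -2.2
```

```bash
for i in 1 2; do python3 -m creep '[{"translation":[0,0,-0.001],"twist":[0,0,0],"hand":0},{"translation":[0,0,-0.002],"twist":[0,0,0],"hand":0},{"translation":[0,0,-0.002],"twist":[0,0,0],"hand":0}]' | sed -n '2p;4p';done
```

```text
tool_pos: [0.6092, -0.0117, 0.1661]
contact_force: [-0.0, -5.2, 2.2]
tool_pos: [0.6092, -0.0111, 0.1662]
contact_force: [-1.9, -10.7, 2.9]
```

```bash
python3 -m creep '[{"translation":[0,0,-0.0015],"twist":[0,0,0],"hand":0},{"translation":[0,0,-0.002],"twist":[0,0,0],"hand":0},{"translation":[0,0,-0.002],"twist":[0,0,0],"hand":0}]' | sed -n '2p;4p'
python3 - <<'E'
from h import *
st();go([.6088,-.026,.1610],30.5,-2.2)
cv2.imwrite("pics/g4.png",np.hstack([cv2.resize(robot.read_camera("side")[130:270,130:290],(400,350)),cv2.resize(robot.read_camera("top")[85:225,180:340],(400,350))]))
E
```

```text
tool_pos: [0.6091, -0.0108, 0.1664]
contact_force: [-1.9, -13.1, 3.8]
t 7.1 grasp [ 0.6122 -0.011   0.1612] F [ -1.91 -13.07   3.77] open 0.0154 q [-0.18  0.38  1.87  0.18  0.37  1.28] lean 30.66 yaw -2.35
shift [-0.0012, -0.0025, 0.0152] twist [-0.0005, 0.0044, -0.0027]
```

View pics/g4.png

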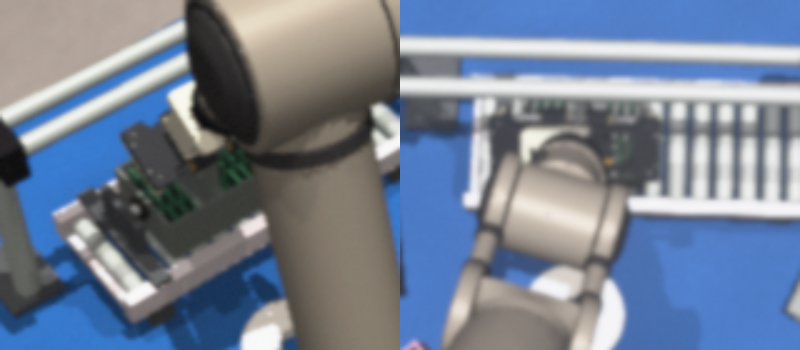

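The pad is fully in: the force went from 5.2 to 13 N over the last 0.9 mm, and the side crop shows the carrier's end wall against the pad. Now back off, lift and pull out along the slant.

```bash
python3 -m creep '[{"translation":[0,0,0.005],"twist":[0,0.003,0],"hand":0},{"translation":[0,0,0.015],"twist":[0,0.003,0],"hand":0},{"translation":[-0.006,0.003,0.015],"twist":[0,0.003,0],"hand":0},{"translation":[-0.011,0.006,0.015],"twist":[0,0.003,0],"hand":0},{"translation":[-0.012,0.006,0.015],"twist":[0,0.003,0],"hand":0}]' 55;python3 -c "
from h import *
st()"; python3 -m creep '[{"translation":[-0.01,0,0],"twist":[0,0,0],"hand":0},{"translation":[-0.025,0,0],"twist":[0,0,0],"hand":0},{"translation":[-0.04,0,0],"twist":[0,0,0],"hand":0},{"translation":[-0.055,0,0],"twist":[0,0,0],"hand":0},{"translation":[-0.065,0,0],"twist":[0,0,0],"hand":0}]';python3 -c "
from h import *
st();go([.50,.0,.245],30.5,-2.2)"
```

```text
time: 7.7
tool_pos: [0.6073, -0.0251, 0.18]
tool_rot: [1.57, 1.037, -0.04]
contact_force: [0.4, 0.1, -3.8]
opening: 0.0157
t 7.7 grasp [ 0.6103 -0.0252  0.1748] F [ 0.45  0.13 -3.84] open 0.0157 q [-0.21  0.36  1.86  0.22  0.41  1.22] lean 30.61 yaw -2.23
time: 8.2
tool_pos: [0.5734, -0.0233, 0.2371]
tool_rot: [1.569, 1.036, -0.039]
contact_force: [0.0, 0.1, -5.1]
opening: 0.0155
t 8.2 grasp [ 0.5765 -0.0234  0.2319] F [ 0.01  0.05 -5.11] open 0.0155 q [-0.22  0.22  1.87  0.18  0.54  1.25] lean 30.63 yaw -2.19
shift [-0.0507, -0.0598, -0.0204] twist [0.0005, 0.0006, -0.0023]
```

```bash
python3 -m creep '[{"translation":[-0.012,-0.015,-0.005],"twist":[0,0,0],"hand":0},{"translation":[-0.025,-0.03,-0.01],"twist":[0,0,0],"hand":0},{"translation":[-0.038,-0.045,-0.015],"twist":[0,0,0],"hand":0},{"translation":[-0.05,-0.06,-0.02],"twist":[0,0,0],"hand":0},{"translation":[-0.05,-0.06,-0.025],"twist":[0,0,0],"hand":0}]'
python3 - <<'E'
from k import *
st();go([.4965,.333,.20],30.5,6.8)
for g in([.5,0,.245],[.5,.15,.22],[.4965,.333,.2]):print(ik(g,30.5,3))
E
```

```text
time: 8.7
tool_pos: [0.4948, 0.0055, 0.2494]
tool_rot: [1.57, 1.038, -0.039]
contact_force: [-1.9, 0.0, -5.3]
opening: 0.0151
t 8.7 grasp [0.4979 0.0053 0.2442] F [-1.88  0.03 -5.3 ] open 0.0151 q [-0.19  0.06  2.02  0.15  0.54  1.31] lean 30.53 yaw -2.17
shift [0.031, -0.0343, -0.3269] twist [-0.1347, 0.0799, -0.0004]
(array([-0.24449953,  0.05350834,  2.02711564,  0.28056891,  0.56588291]), np.float64(1.1007861289158427e-13))
(array([ 0.18117   ,  0.14389632,  2.00460239, -0.14485136,  0.46862832]), np.float64(6.883732195372971e-10))
(array([ 0.59205021,  0.34549576,  1.78966795, -0.4848199 ,  0.5939235 ]), np.float64(1.3156142841808105e-14))
```

```bash
python3 -m creep '[{"translation":[0.001,-0.002,-0.02],"twist":[-0.01,0.006,0],"hand":0},{"translation":[0.004,-0.006,-0.055],"twist":[-0.025,0.015,0],"hand":0},{"translation":[0.008,-0.01,-0.09],"twist":[-0.04,0.023,0],"hand":0},{"translation":[0.012,-0.014,-0.125],"twist":[-0.055,0.032,0],"hand":0},{"translation":[0.015,-0.017,-0.16],"twist":[-0.067,0.04,0],"hand":0}]';  python3 -m creep '[{"translation":[0.004,-0.004,-0.04],"twist":[-0.017,0.01,0],"hand":0},{"translation":[0.008,-0.008,-0.08],"twist":[-0.034,0.02,0],"hand":0},{"translation":[0.012,-0.012,-0.115],"twist":[-0.05,0.03,0],"hand":0},{"translation":[0.015,-0.015,-0.145],"twist":[-0.06,0.037,0],"hand":0},{"translation":[0.016,-0.017,-0.16],"twist":[-0.067,0.04,0],"hand":0}]'
python3 - <<'E'
from h import *
st();go([.4965,.333,.150],30.5,6.8)
E
```

```text
time: 9.2
tool_pos: [0.4937, 0.1673, 0.2276]
tool_rot: [1.571, 1.038, 0.041]
contact_force: [0.5, -0.1, -4.8]
opening: 0.0157
time: 9.7
tool_pos: [0.4803, 0.3297, 0.2048]
tool_rot: [1.574, 1.038, 0.124]
contact_force: [-0.1, 1.5, -4.4]
opening: 0.0154
t 9.7 grasp [0.4834 0.3301 0.1996] F [-0.12  1.51 -4.4 ] open 0.0154 q [ 0.58  0.32  1.84 -0.45  0.55  2.37] lean 30.54 yaw 6.94
shift [0.0495, -0.0137, -0.0013] twist [0.0014, -0.0026, -0.0007]
```

```bash
python3 -m creep '[{"translation":[0.012,-0.0035,0],"twist":[0,0,0],"hand":0},{"translation":[0.025,-0.007,-0.001],"twist":[0,-0.001,0],"hand":0},{"translation":[0.04,-0.011,-0.001],"twist":[0,-0.002,0],"hand":0},{"translation":[0.05,-0.0137,-0.001],"twist":[0.001,-0.002,0],"hand":0},{"translation":[0.05,-0.0137,-0.001],"twist":[0.001,-0.002,0],"hand":0}]'
python3 - <<'E'
from h import *
st();go([.4965,.333,.110],30.5,6.8)
a=robot.read_camera("side");b=robot.read_camera("top");cv2.imwrite("pics/s5.png",a);cv2.imwrite("pics/t5.png",b)
cv2.imwrite("pics/g5.png",np.hstack([cv2.resize(a[240:370,65:215],(400,347),interpolation=cv2.INTER_CUBIC),cv2.resize(b[120:250,90:240],(400,347),interpolation=cv2.INTER_CUBIC)]))
E
```

```text
time: 10.2
tool_pos: [0.4935, 0.3307, 0.1524]
tool_rot: [1.567, 1.042, 0.114]
contact_force: [0.4, -0.2, -4.8]
opening: 0.0158
t 10.2 grasp [0.4965 0.3311 0.1472] F [ 0.35 -0.16 -4.83] open 0.0158 q [ 0.57  0.41  1.87 -0.55  0.44  2.48] lean 30.32 yaw 6.72
shift [0.0322, -0.0186, -0.002] twist [-0.0003, 0.0021, 0.0031]
```

View pics/g5.png

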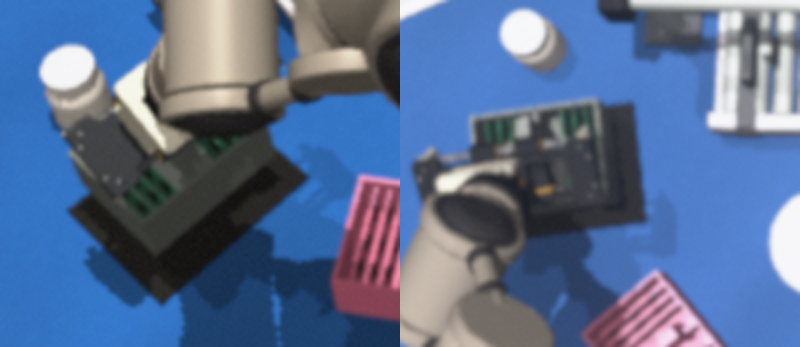

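Run:
```python
from h import *
T=lambda u,v:(90+(u-400)*.375,120+v*.3746); S=lambda u,v:(65+u*.375,240+v*.3746)
z=.107
A=onz("top",T(471,116),z);B=onz("top",T(598,99),z);C=onz("top",T(606,203),z)
print("top corners far-left,far-right,near-right",A.round(4),B.round(4),C.round(4))
d=A-B;y=np.arctan2(-d[0],d[1]);print("yaw",np.degrees(y),np.linalg.norm(d))
print("centre",((A+C)/2).round(4))
# side: near corner of rim, bottom corner
for n,p,zz in(("near rim",(155,257),z),("right rim",(270,138),z),("mat near",(163,304),.006),("mat left",(68,210),.006),("mat right",(308,177),.006)):print(n,onz("side",S(*p),zz).round(4))
for n,p in(("mat far right",(633,104)),("mat near right",(645,218))):print(n,onz("top",T(*p),.006).round(4))
```

```text
top corners far-left,far-right,near-right [0.5477 0.4123 0.107 ] [0.5641 0.264  0.107 ] [0.4441 0.2529 0.107 ]
yaw 6.320232183146665 0.14921432790483932
centre [0.4959 0.3326 0.107 ]
near rim [0.3981 0.4073 0.107 ]
right rim [0.4343 0.2586 0.107 ]
mat near [0.4091 0.415  0.006 ]
mat left [0.5578 0.4331 0.006 ]
mat right [0.4325 0.2304 0.006 ]
mat far right [0.5786 0.2475 0.006 ]
mat near right [0.4379 0.2311 0.006 ]
```

The carrier hangs level over the mat. From the top view its centre is (0.496,0.333) and its yaw 6.3°; the mat's are (0.4965,0.333) and 6.8°. Lowering.

```bash
python3 -m creep '[{"translation":[0.007,-0.004,-0.001],"twist":[0,0,0],"hand":0},{"translation":[0.015,-0.008,-0.002],"twist":[-0.001,0.002,0.003],"hand":0},{"translation":[0.022,-0.012,-0.002],"twist":[-0.003,0.004,0.003],"hand":0},{"translation":[0.029,-0.0165,-0.002],"twist":[-0.003,0.004,0.003],"hand":0},{"translation":[0.029,-0.0165,-0.002],"twist":[-0.003,0.004,0.003],"hand":0}]'; python3 -c "
from h import *
st();go([.4965,.333,.109],30.5,6.8)"
```

```text
time: 10.8
tool_pos: [0.4937, 0.3333, 0.1199]
tool_rot: [1.572, 1.037, 0.124]
contact_force: [-1.1, -1.0, -3.9]
opening: 0.0158
t 10.8 grasp [0.4967 0.3336 0.1147] F [-1.14 -1.   -3.95] open 0.0158 q [ 0.57  0.47  1.9  -0.67  0.36  2.6 ] lean 30.56 yaw 7.04
shift [0.0048, -0.0031, 0.0006] twist [0.0032, -0.0028, -0.0011]
```

```bash
python3 -m creep '[{"translation":[0.001,-0.0006,0],"twist":[0.001,-0.001,0],"hand":0},{"translation":[0.002,-0.0012,0],"twist":[0.002,-0.002,0],"hand":0},{"translation":[0.003,-0.0018,0],"twist":[0.002,-0.002,0],"hand":0},{"translation":[0.004,-0.0024,0],"twist":[0.002,-0.002,0],"hand":0},{"translation":[0.0048,-0.003,0],"twist":[0.002,-0.002,0],"hand":0}]'; for i in 1 2 3; do python3 -m creep '[{"translation":[0.0004,-0.0002,0],"twist":[0,0,0],"hand":0},{"translation":[0.0009,-0.0005,0],"twist":[0,0,0],"hand":0},{"translation":[0.0009,-0.0005,0],"twist":[0,0,0],"hand":0}]'|sed -n '2p;4p'; done; python3 -c "
from h import *
st();go([.4965,.333,.109],30.5,6.8)"
```

```text
time: 11.3
tool_pos: [0.4936, 0.3333, 0.1143]
tool_rot: [1.571, 1.037, 0.121]
contact_force: [0.2, 0.1, -4.4]
opening: 0.0155
tool_pos: [0.4936, 0.3333, 0.1133]
contact_force: [0.5, -0.2, -4.6]
tool_pos: [0.4936, 0.3333, 0.1121]
contact_force: [0.2, -0.6, -4.7]
tool_pos: [0.4938, 0.3334, 0.1121]
contact_force: [-4.4, -3.0, 4.4]
t 12.2 grasp [0.4968 0.3337 0.1069] F [-4.43 -2.95  4.42] open 0.0158 q [ 0.58  0.48  1.9  -0.71  0.35  2.65] lean 30.65 yaw 6.89
shift [-0.002, 0.0008, 0.0007] twist [0.0011, -0.0011, -0.0027]
```

```bash
python3 -m creep '[{"translation":[-0.0004,0.0002,0],"twist":[0,0,0],"hand":0},{"translation":[-0.0004,0.0002,0],"twist":[0,0,0],"hand":25},{"translation":[-0.0004,0.0002,0],"twist":[0,0,0],"hand":35},{"translation":[-0.0004,0.0002,0],"twist":[0,0,0],"hand":50},{"translation":[-0.0004,0.0002,0],"twist":[0,0,0],"hand":50}]'; python3 -m creep '[{"translation":[0,0,0],"twist":[0,0,0],"hand":50},{"translation":[-0.01,0,0],"twist":[0,0,0],"hand":50},{"translation":[-0.03,0,0],"twist":[0,0,0],"hand":50},{"translation":[-0.06,0,0],"twist":[0,0,0],"hand":50},{"translation":[-0.09,0,0],"twist":[0,0,0],"hand":50}]';python3 -m creep '[{"translation":[-0.03,0,0],"twist":[0,0,0],"hand":50},{"translation":[-0.06,0,0],"twist":[0,0,0],"hand":50},{"translation":[-0.06,0,0.04],"twist":[0,0,0],"hand":30},{"translation":[-0.06,0,0.08],"twist":[0,0,0],"hand":10},{"translation":[-0.06,0,0.12],"twist":[0,0,0],"hand":0}]'
python3 - <<'E'
from k import *
st()
for le in(0,20,30):print(le,ik([.419,-.3055,.12],le,-2.2,[-.8,.3,1.8,.3,.8]))
a=robot.read_camera("side");b=robot.read_camera("top");cv2.imwrite("pics/s6.png",a);cv2.imwrite("pics/t6.png",b)
cv2.imwrite("pics/g6.png",np.hstack([cv2.resize(a[240:370,65:215],(400,347),interpolation=cv2.INTER_CUBIC),cv2.resize(b[120:250,90:240],(400,347),interpolation=cv2.INTER_CUBIC)]))
E
```

```text
time: 12.7
tool_pos: [0.494, 0.3335, 0.1128]
tool_rot: [1.572, 1.035, 0.122]
contact_force: [0.2, -0.1, -0.2]
opening: 0.0421
time: 13.2
tool_pos: [0.4474, 0.3278, 0.1911]
tool_rot: [1.572, 1.036, 0.122]
contact_force: [-0.6, -0.6, -0.8]
opening: 0.0459
time: 13.7
tool_pos: [0.4307, 0.2043, 0.2435]
tool_rot: [1.573, 1.034, 0.125]
contact_force: [1.0, 0.2, 0.0]
opening: 0.0267
t 13.7 grasp [0.4338 0.2047 0.2384] F [1.04 0.18 0.03] open 0.0267 q [ 0.35  0.05  2.05 -0.23  0.52  1.97] lean 30.73 yaw 7.04
0 (array([-7.78762709e-01,  4.71091811e-01,  1.71296421e+00, -5.46389071e-09,
        9.57536597e-01]), np.float64(1.043841146852742e-08))
20 (array([-0.93650824,  0.37375625,  1.95027687,  0.46016154,  0.64647619]), np.float64(1.1657341758564144e-15))
30 (array([-1.02860418,  0.36474844,  2.05994836,  0.85678276,  0.58619211]), np.float64(4.9749537822663115e-11))
```

View pics/g6.png

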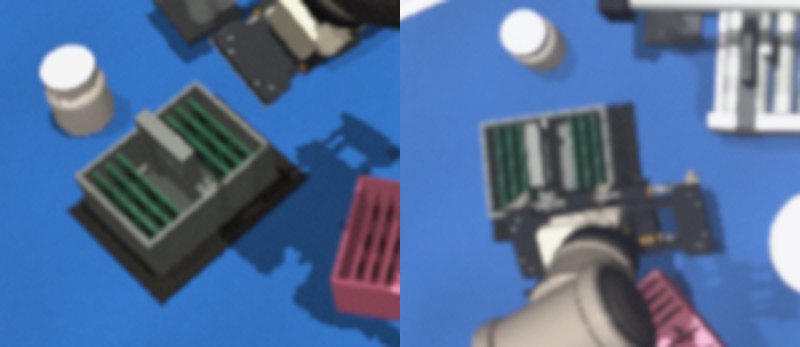

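Run:
```python
from h import *
S=lambda u,v:(65+u*.375,240+v*.3746);T=lambda u,v:(90+(u-400)*.375,120+v*.3746)
W=np.array([onz("side",S(*p),.066) for p in((78,179),(155,247),(270,140),(196,84))])
print(W.round(4),W.mean(0).round(4),np.degrees(np.arctan2(-(W[1]-W[2])[0],(W[1]-W[2])[1])),np.degrees(np.arctan2(-(W[0]-W[3])[0],(W[0]-W[3])[1])))
A=onz("top",T(482,124),.066);B=onz("top",T(605,107),.066);print(A.round(4),B.round(4),np.degrees(np.arctan2(-(A-B)[0],(A-B)[1])))
go([.419,-.3055,.16],0,-38)
go([.419,-.3055,.16],0,7)
```

```text
[[0.542  0.4147 0.066 ]
 [0.4307 0.3967 0.066 ]
 [0.4574 0.2496 0.066 ]
 [0.5614 0.2689 0.066 ]] [0.4979 0.3325 0.066 ] 10.28143135725554 7.59503148066638
[0.5461 0.414  0.066 ] [0.5631 0.2665 0.066 ] 6.598425776308165
shift [0.0301, -0.1, 0.502] twist [0.76, -0.2087, -0.507]
shift [0.0301, -0.1, 0.502] twist [-0.0062, 0.0011, -0.5348]
```

The carrier stands on the mat at about (0.498,0.3325), yaw 6.6° (top view), with an even border all round. Now to the tally.

```bash
python3 -m creep '[{"translation":[0,-0.01,0.04],"twist":[0,0,-0.08],"hand":0},{"translation":[0,-0.02,0.09],"twist":[0,0,-0.18],"hand":0},{"translation":[0,-0.03,0.14],"twist":[0,0,-0.28],"hand":0},{"translation":[0,-0.04,0.19],"twist":[0,0,-0.38],"hand":0},{"translation":[0,-0.05,0.24],"twist":[0,0,-0.48],"hand":0}]'; python3 -c "
from h import *
st();go([.419,-.3055,.20],0,7)"
```

```text
time: 14.3
tool_pos: [0.4167, -0.032, 0.2197]
tool_rot: [1.593, 1.518, 0.139]
contact_force: [0.8, 0.3, 0.1]
opening: 0.0003
t 14.3 grasp [ 0.417  -0.0319  0.2137] F [0.81 0.3  0.11] open 0.0003 q [-0.28  0.15  1.88  0.02  1.06  1.17] lean 3.05 yaw 6.67
shift [0.0117, -0.0301, 0.272] twist [-0.0057, -0.001, -0.0532]
```

```bash
python3 -m creep '[{"translation":[0,-0.006,0.05],"twist":[0,0,-0.02],"hand":0},{"translation":[0,-0.012,0.1],"twist":[0,0,-0.04],"hand":0},{"translation":[0.003,-0.018,0.15],"twist":[0,0,-0.053],"hand":0},{"translation":[0.007,-0.024,0.2],"twist":[0,0,-0.053],"hand":0},{"translation":[0.011,-0.028,0.25],"twist":[0,0,-0.053],"hand":0}]'; python3 -m creep '[{"translation":[0,-0.002,0.021],"twist":[0,0,0],"hand":0},{"translation":[0.01,-0.002,0.021],"twist":[0,0,0],"hand":0},{"translation":[0.03,-0.002,0.021],"twist":[0,0,0],"hand":0}]'
python3 - <<'E'
from h import *
st();go([.419,-.3055,.10],0,7)
a=robot.read_camera("side");b=robot.read_camera("top")
cv2.imwrite("pics/g7.png",np.hstack([cv2.resize(a[130:260,270:420],(400,347),interpolation=cv2.INTER_CUBIC),cv2.resize(b[140:270,280:430],(400,347),interpolation=cv2.INTER_CUBIC)]))
E
```

```text
time: 14.8
tool_pos: [0.4186, -0.2816, 0.2075]
tool_rot: [2.345, 1.569, 0.891]
contact_force: [-0.2, 0.3, 0.4]
opening: 0.0002
time: 15.1
tool_pos: [0.4198, -0.3025, 0.178]
tool_rot: [1.334, 1.568, -0.12]
contact_force: [0.6, 0.3, 0.3]
opening: 0.0004
t 15.1 grasp [ 0.4198 -0.3025  0.172 ] F [0.65 0.26 0.32] open 0.0004 q [-0.77  0.4   1.66  0.    1.08  0.68] lean 0.17 yaw 6.68
shift [0.072, -0.0014, 0.0028] twist [-0.0056, 0.0007, -0.003]
```

View pics/g7.png

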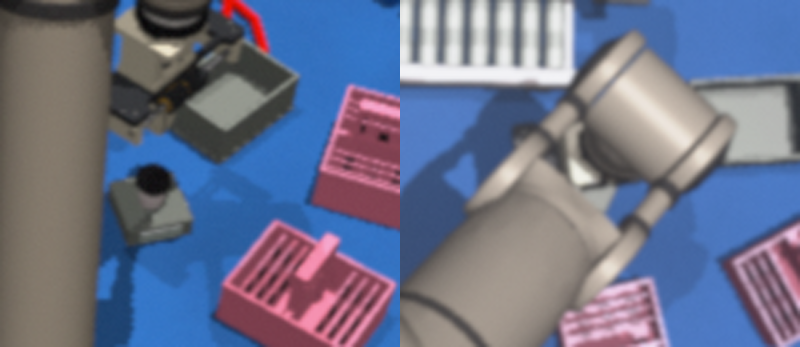

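The side crop shows the plunger head at (155,178) below the gripper, with the bin clear beside it. Pressing.

```bash
python3 -m creep '[{"translation":[0.02,-0.002,0.004],"twist":[0,0,0],"hand":0},{"translation":[0.045,-0.002,0.004],"twist":[0,0,0],"hand":0},{"translation":[0.065,-0.002,0.004],"twist":[0,0,0],"hand":0},{"translation":[0.076,-0.002,0.004],"twist":[0,0,0],"hand":0},{"translation":[0.076,-0.002,0.004],"twist":[0,0,0],"hand":0}]'; python3 -m creep '[{"translation":[0.004,0,0],"twist":[0,0,0],"hand":0},{"translation":[0.008,0,0],"twist":[0,0,0],"hand":0},{"translation":[0.012,0,0],"twist":[0,0,0],"hand":0},{"translation":[0.015,0,0],"twist":[0,0,0],"hand":0},{"translation":[0.015,0,0],"twist":[0,0,0],"hand":0}]'; for i in 1 2 3; do python3 -m creep '[{"translation":[0.001,0,0],"twist":[0,0,0],"hand":0},{"translation":[0.002,0,0],"twist":[0,0,0],"hand":0},{"translation":[0.002,0,0],"twist":[0,0,0],"hand":0}]'|sed -n '2p;4p';done
```

```text
time: 15.7
tool_pos: [0.4163, -0.3026, 0.0986]
tool_rot: [-2.69, 1.563, 2.142]
contact_force: [0.2, 0.6, -0.2]
opening: 0.0005
time: 16.2
tool_pos: [0.417, -0.3028, 0.084]
tool_rot: [-2.838, 1.564, 1.993]
contact_force: [2.3, 2.6, 5.9]
opening: 0.0004
tool_pos: [0.4171, -0.3028, 0.0824]
contact_force: [1.0, 1.7, 6.7]
tool_pos: [0.4172, -0.3028, 0.0816]
contact_force: [-0.9, 3.4, 12.9]
tool_pos: [0.4172, -0.3028, 0.0815]
contact_force: [-3.0, 4.4, 20.4]
```

The stop is reached: tip at 0.0565 m, force up to 20 N. Letting the plunger up.

```bash
python3 -m creep '[{"translation":[-0.008,0,0],"twist":[0,0,0],"hand":0},{"translation":[-0.018,0,0],"twist":[0,0,0],"hand":0},{"translation":[-0.04,0,0],"twist":[0,0,0],"hand":0},{"translation":[-0.07,0,0],"twist":[0,0,0],"hand":0},{"translation":[-0.1,0,0],"twist":[0,0,0],"hand":0}]'; python3 -m creep '[{"translation":[-0.03,0,0.03],"twist":[0,0,0],"hand":0},{"translation":[-0.04,-0.02,0.07],"twist":[0,0,0],"hand":0},{"translation":[-0.04,-0.04,0.11],"twist":[0,0,0],"hand":0},{"translation":[-0.04,-0.06,0.15],"twist":[0,0,0],"hand":0},{"translation":[-0.04,-0.08,0.16],"twist":[0,0,0],"hand":0}]'; python3 -m creep '[{"translation":[0,0,0],"twist":[0,0,0],"hand":0},{"translation":[0,0,0],"twist":[0,0,0],"hand":0},{"translation":[0,0,0],"twist":[0,0,0],"hand":0}]' ;python3 - <<'E'
from h import *
st()
a=robot.read_camera("side");b=robot.read_camera("top")
cv2.imwrite("pics/g8.png",np.hstack([a,b])[40:380][:, ::1]);x=np.hstack([cv2.resize(a,(400,300)),cv2.resize(b,(400,300))]);
y=np.hstack([cv2.resize(a[250:350,80:213],(400,300),interpolation=2),cv2.resize(b[145:245,85:218],(400,300),interpolation=2)])
cv2.imwrite("pics/g8.png",np.vstack([x,y]))
E
```

```text
time: 17.6
tool_pos: [0.4166, -0.3031, 0.1821]
tool_rot: [-2.77, 1.564, 2.062]
contact_force: [0.1, -0.3, 0.2]
opening: 0.0001
time: 18.1
tool_pos: [0.3546, -0.4752, 0.2206]
tool_rot: [-2.588, 1.565, 2.241]
contact_force: [-0.4, 0.2, -0.9]
opening: 0.0001
time: 18.4
tool_pos: [0.3552, -0.4743, 0.2205]
tool_rot: [-2.644, 1.564, 2.186]
contact_force: [0.2, 0.3, 0.1]
opening: 0.0004
t 18.4 grasp [ 0.3552 -0.4742  0.2145] F [0.24 0.33 0.15] open 0.0004 q [-1.06  0.49  1.37 -0.    1.28  0.4 ] lean 0.39 yaw 6.73
```

View pics/g8.png

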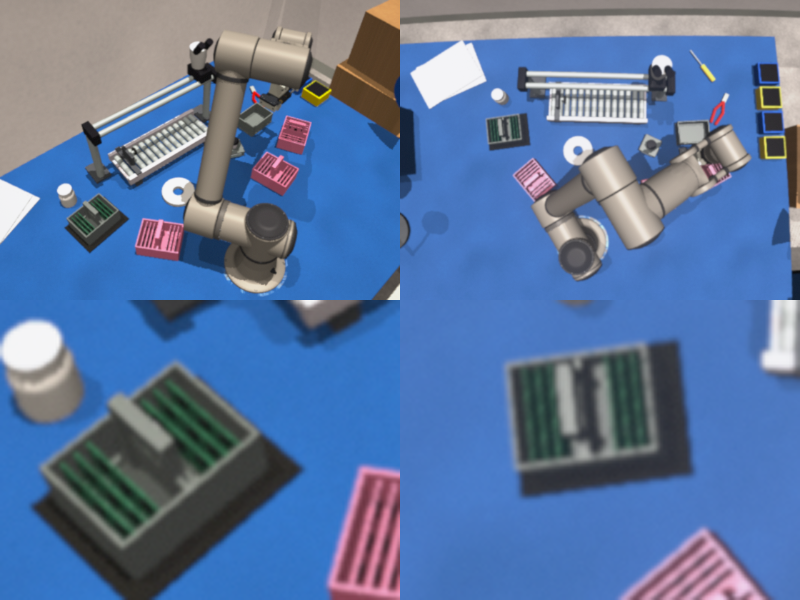

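The carrier's whole rim is now visible on the mat (lower right: corners (507,362), (650,345), (662,458), (517,470)), and the tally, reel, jar and bin are where they were. One last numeric check.

Run:
```python
from h import *
T=lambda u,v:(85+(u-400)/400*133,145+(v-300)/3)
W=np.array([onz("top",T(*p),.066) for p in((506,361),(650,344),(662,458),(517,471))]);m=np.array([onz("top",T(*p),.006) for p in((677,341),(692,473),(521,496))])
print(W.mean(0).round(4),W.round(4).tolist(),"mat",((m[0]+m[2])/2).round(4))
a=lambda d:np.degrees(np.arctan2(-d[0],d[1])).round(2)
print("yaw",a(W[0]-W[1]),a(W[3]-W[2]),"mat",a(m[2]-m[1]))
print("reach");robot.hand_in()
```

```text
[0.4978 0.3318 0.066 ] [[0.5497, 0.4157, 0.066], [0.5644, 0.2625, 0.066], [0.444, 0.2482, 0.066], [0.4331, 0.4008, 0.066]] mat [0.4962 0.3328 0.006 ]
yaw 5.48 4.1 mat 6.68
reach
the job is handed in; nothing more can be done
```

I rolled the carrier to the end stop, set it down on the mat, pressed the tally counter to its stop and let it up, then handed the job in. It took about 18.5 s of the 59 s allowed.

- **Grip and roll:** I gripped the handle at a 38° lean. Part-way along I loosened, tilted and regripped at 30.5°, because joint 5 was near its limit. The carrier stayed on the rollers the whole way.
- **End stop:** The push force went from 5 N to 13 N over the last 0.9 mm, so I take the pad as fully in.
- **Set-down:** I lifted the carrier out towards the robot and lowered it in steps of about 1 mm. It touched at the height expected for a level stand on the mat.
- **Tally counter:** The fingertips stopped 56.5 mm above the bench, against 57 mm expected, with the force rising to 20 N. I then backed clear and the force returned to zero. I did not measure the plunger's height afterwards.

**Last checks:**
- **Position:** The carrier's centre is at about (0.498, 0.332) m and the mat's is at (0.496, 0.333) m.
- **Squareness:** The readings disagree. The gripper's angle at release was 6.9°, and the mat reads 6.7–6.9°. Camera readings of the carrier after release range from 4° to 10°. They come from hand-read corners in low-resolution crops, so I trust the gripper's reading more.
- **Other things on the bench:** The rails, reel, jar, bin and pink boxes look undisturbed in the last picture.

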